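# Snap the cover onto a compressor's intake filter and keep it pressed home

## Robot

A 7-joint arm with a two-finger parallel gripper is mounted at the origin on the work surface. World frame = base frame: x ahead of the robot, y to its left, z up, the work surface at z = 0. Lengths are in mm, angles in degrees, forces in N, time in s.
With the tool pointing down it reaches from about 350 to 900 mm from the base axis. Payload 8.1 kg.
Tool frame: the origin (TCP) lies on the centre line of the jaws, within the pads' length; the fingertips stand 17 mm ahead of it and the grasp point (between the pads) lies 2 mm behind it; z points along the fingers, y is the line along which they close (so a half turn about z gives the same grasp; the last joint's range is limited). The gripper opens to 92 mm and grips with 3 to 60 N. Pads are 19 mm wide; open, the fingers measure 130 mm over their backs; the gripper's body (75 mm by 190 mm) begins 47 mm behind the grasp point.
Start: joints at [-79.103, 24.895, 1.432, 90.138, -0.665, 64.973, -4.303], TCP at [180.423, 598.405, 243.742] pointing down, gripper open.
Joint ranges: [-149.89, 149.89], [-25.12, 119.58], [-72.63, 75.52], [4.76, 147.25], [-75.54, 255.54], [6.69, 114.76], [-157.13, 157.13]. Speed limits (degrees/s): [127.2, 127.2, 172.46, 172.46, 180, 180, 180].

## Interface

Orientations are given as a 3x3 rotation matrix whose columns are the frame's x, y, z axes.
In Python, from cell import robot, effector, viewer, job_done gives the robot as it stands. The module is installed in compiled form; this text tells all that it offers. Calls block until the motion is done:
- robot.move_to(position, orientation): joint-space move of the TCP to a pose.
- robot.line_to(position, frame=None, feed=150, until_force=None): straight line of the TCP; frame=None keeps the orientation; feed is the mean speed in mm/s. With until_force (N) it stops when the force on the tool has changed by that much, and returns True; else False.
- robot.move_joints(angles): joint-space move.
- effector.gripper_to(opening, f_grip=None): opening from 0.0 (shut) to 1.0 (fully open); f_grip is the grip in N (None keeps the last); returns when the fingers have stopped.
- robot.wait(seconds).
- robot.ik(position, orientation): joint angles nearest the present ones, or None.
- viewer.snapshot(name): name is "side" or "top"; returns a dict with "color" (420x560x3 uint8, blue, green, red), "mtx" (3x3 intrinsics, pixels), "R" (3x3) and "t" (3): a world point X has camera coordinates R X + t. Camera axes: x right, y down, z forward; pixel columns grow to the right and rows downward; lengths in mm; the calibration is good to about 2 mm. A picture is of the moment at which its call begins. There is no depth.
A pose or a line that the arm cannot do raises robot.IKError and nothing moves.
- job_done(): hands the job in; it is judged then, once.
Readings, each from a call of its own:
- robot.current_t(): time.
- robot.current_joint_positions(): joint angles.
- robot.current_joint_velocities(): joint speeds.
- robot.current_joint_torque(): joint torques, N m.
- robot.current_ee_pos(): TCP position.
- robot.current_tcp_rot(): TCP orientation.
- robot.current_force(): force on the tool from outside, world axes, zero at the start.
- robot.current_torque(): the same for the moment, N m.
- robot.current_finger_gap(): opening from 0.0 (shut) to 1.0 (fully open).
- robot.current_grasp_force(): force on a finger pad.
Only numpy, scipy, OpenCV 4.12 (cv2) and the standard library are available. Lean on these libraries where they do the work, as an engineer would, in place of code of your own. Each camera call takes 0.05 s, during which the arm holds its last target. There are 200 camera calls.

## Task

The intake filter on the compressor is open: pick its ribbed round cover off the newspaper, set it over the filter base on top of the suction pipe and press it straight down until it snaps over the four tongues, then keep pressing after the click until it stops against the squashed rubber ring. Press firmly but do not slam or crush it, and leave the other things on the bench where they are. Finish with the gripper still pressing the cover fully home: do not let go and do not ease off, since the cover creeps back up on its ring when it is no longer pressed.

Things in the scene. Friction and masses are not known exactly. Their poses are not given: they have to be found in the camera images.
- cover: the filter's cover: grey plastic inverted cup, round, upright ribs round its side, flat roof with 8 small slots; 53 mm in diameter, 36 mm tall, 28 to 56 g. Starts upright on the bench, open rim down. Origin: on its axis at the rim; z up; no preferred yaw. A lip of 42 mm bore fills the lowest 4 mm; above it the bore is 47 mm, 31 mm deep from the rim
- filter_base: the open filter, fixed upright on the 12 mm suction pipe: grey cage round a pale felt core, 39 mm across up to 14 mm above the origin, then coned to 29 mm at its top 24 mm above it. Under it a flange 49 mm across (no wider than the cover). Origin: on the axis at the fully-home level, where the cover's origin ends; 190 to 210 mm above the bench, varies; z up
- seal (a joint): squash in m of the black rubber ring on the flange under the cover's rim: 0 free (its top is then 4 mm above filter_base's origin), 0.004 fully squashed, the hard stop. About 2 N per mm on 1 N preload, so 9 N hold it fully squashed. Cover clicked on but not pressed: about 0.001
- compressor: the compressor unit, fixed: 400 x 220 mm tray with a black domed shell (188 mm across, top 182 mm above the bench) at its +x end, a black box with a pressure switch (top 179 mm) and regulator (168 mm) at its -x end. The filter stands at x -12, y +72 mm in this frame and rises above all of it. Origin: centre of the tray's underside, x along the tray, z up
- tongues (a point): the axis point of filter_base 10 mm above its origin, level with the noses of four spring tongues (5 mm nose radius, 46 mm across). Pressing the cover on: its rim meets them about 13 mm above the origin, resists with about 9 to 12 N, eases off sharply, even pulls down a little, snaps under them 2 to 3 mm above the origin (already on the ring), then firms up to the stop at the origin
- gauge: bystander: loose pressure gauge lying on its back, round, black with a white dial, 50 mm in diameter, 27 mm tall, brass stem reaching 48 mm from its centre along its -x; origin at the centre of its underside
- reg_knob: bystander: spare regulator knob, grey, ribbed above, standing, 36 mm in diameter below and 31 mm above, 42 mm tall; origin at the centre of its underside
- oil_bottle: bystander: white plastic bottle with black pointed nozzle, 60 mm in diameter, 186 mm tall; origin at the centre of its underside
- elbow: bystander: small brass elbow fitting, legs reaching 23 mm from its corner, 18 mm tall, lying on the bench; origin at the underside of its corner block
- wrench: bystander: adjustable wrench, 180 mm long, 12 mm thick, lying along its x; origin at the underside, near the middle
- pliers: bystander: pliers with blue handles, 190 mm long, 12 mm thick, lying along their x; origin at the underside, near the middle
- tape_roll: bystander: white roll of thread tape lying flat, 50 mm in diameter, 13 mm tall; origin at the centre of its underside
Mind the look-alikes: they are no part of the job. What is shaped like the cover but pink is not meant.

How it is judged (in metres and radians):
On the way, in this order (a step that is already met when the one before it is completed fails the run):
1. the cover is picked up off the newspaper, held by the fingers (height (world z) of cover above 0.05 m and contact force between the fingers and cover above 0.5 N), for 0.2 s.
2. the cover has snapped over the tongues: its lip is below them and it squeezes the ring (z of cover in the frame of filter_base below 0.003 m and horizontal distance between cover and filter_base below 0.003 m and value of joint seal above 0.001 m), for 0.1 s.
At the end, for the whole second after the job is handed in: The cover is upright (within 0.08 rad), within 3 mm of the filter's axis, rim less than 1.3 mm above fully home, rubber ring squashed more than 2.9 mm (of 4), at rest, with the fingers still pressing on it (over 3 N) through the last second (value of joint seal above 0.0029 m and z of cover in the frame of filter_base below 0.0013 m and horizontal distance between cover and filter_base below 0.003 m and angle between cover's own z axis and vertical below 0.08 rad and contact force between the fingers and cover above 3 N and linear speed of cover below 0.01 m/s); the arm keeps its last pose, push and grip.
It fails at once if one of the other things on the bench is pushed more than 30 mm from its place (distance of any of gauge, reg_knob, oil_bottle, elbow, wrench, pliers, tape_roll from where it was at the start of the episode above 0.03 m).
It fails at once if the cover is slammed or crushed onto the filter base: more than 80 N of contact force between them (contact force between cover and filter_base above 80 N).
It also fails if it takes over 64 s, if anything falls off the work surface, if the arm or the gripper's body presses on something with over 40 N, if the wrist force passes 120 N, or if a joint passes its speed limit or range.

## Working session

There is one attempt and no reset: what is moved stays moved. The work goes in short steps, each a Python script; the robot and the scene stay as the last script left them, time stands still between calls to the robot, and variables do not carry over. Pictures are saved under pics/ and viewed, at most 10 in all, crops included, and the job is handed in when it is done.

```bash
mkdir -p pics; python3 - <<'E'
from cell import robot, viewer
import cv2, numpy as np
for n in("side","top"):
    s=viewer.snapshot(n); cv2.imwrite(f"pics/{n}0.png",s["color"]); np.savez(n+"0.npz",**s)
    print(n,s["mtx"].round(1).tolist(),s["R"].round(3).tolist(),s["t"].round(1), (-s["R"].T@s["t"]).round(0))
print(robot.current_t(),robot.current_tcp_rot().round(2).tolist())
E
```

```text
side [[426.5, 0.0, 278.6], [0.0, 426.5, 217.2], [0.0, 0.0, 1.0]] [[0.853, -0.522, -0.021], [-0.381, -0.594, -0.708], [0.357, 0.612, -0.705]] [-420.9  380.5  774.1] [ 227. -467.  807.]
top [[393.2, 0.0, 281.1], [0.0, 393.2, 208.6], [0.0, 0.0, 1.0]] [[-0.028, -1.0, 0.004], [-0.981, 0.027, -0.191], [0.191, -0.009, -0.982]] [ 101.5  598.2 1090.7] [ 381.   95. 1185.]
0.1 [[-0.96, 0.29, -0.0], [0.29, 0.96, -0.0], [-0.0, -0.0, -1.0]]
```

View pics/top0.png

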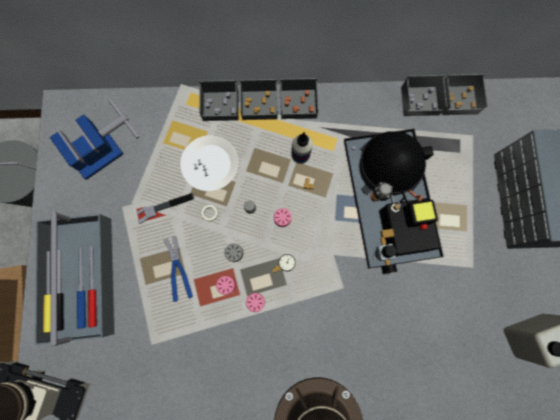

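View pics/side0.png

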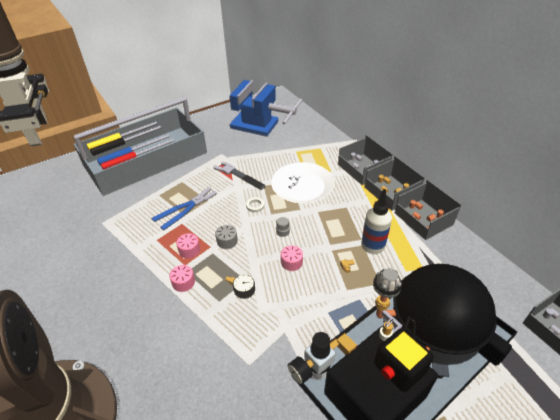

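The top view shows the grey ribbed cover at (234,253). The small grey thing at (250,206) is the reg_knob, and the pink covers at (283,217), (225,285) and (256,302) are look-alikes. In the side view the cover is at (227,236) and the filter is near (388,283); in the top view the filter is near (384,190). I'll confirm these in one enlarged crop.

```bash
python3 - <<'E'
import cv2, numpy as np
t=cv2.imread("pics/top0.png"); s=cv2.imread("pics/side0.png")
def c(im,x,y,w=66,h=50): return cv2.resize(im[y-h//2:y+h//2,x-w//2:x+w//2],(396,300),interpolation=cv2.INTER_CUBIC)
cv2.imwrite("pics/crop.png",np.vstack([np.hstack([c(t,234,253),c(t,384,195)]),np.hstack([c(s,227,236),c(s,390,290)])]))
E
```

```text
(no output)
```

View pics/crop.png

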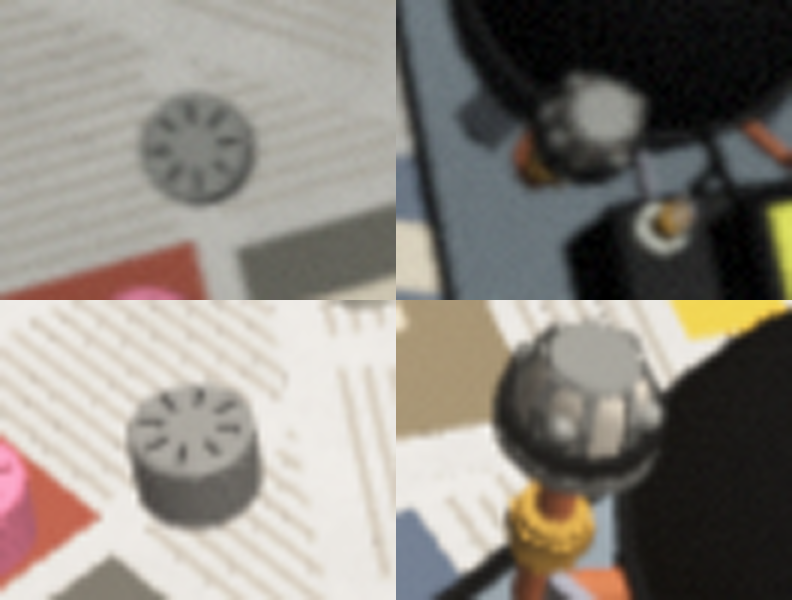

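The crop confirms it: the grey ribbed cup with 8 roof slots is the cover. The open filter's light top disc is at about (386,188) in the top view and (390,274) in the side view. Next I'll measure both by masks and triangulation.

```bash
cat > h.py <<'E'
import numpy as np, cv2
def ray(s,p):
    c=-s["R"].T@s["t"]; d=s["R"].T@np.linalg.inv(s["mtx"])@np.array([p[0],p[1],1.]); return c,d/np.linalg.norm(d)
def plane(s,p,z):
    c,d=ray(s,p); return c+d*(z-c[2])/d[2]
def tri(a,p,b,q):
    c1,d1=ray(a,p); c2,d2=ray(b,q)
    k=np.linalg.lstsq(np.c_[d1,-d2],c2-c1,rcond=None)[0]
    x,y=c1+k[0]*d1,c2+k[1]*d2; return (x+y)/2,np.linalg.norm(x-y)
def proj(s,X):
    q=s["mtx"]@(s["R"]@np.asarray(X,float)+s["t"]); return q[:2]/q[2]
def blob(img,seed,lo,hi,r=30,sat=40,op=0):
    """component of grey pixels in [lo,hi] nearest the seed, in a window"""
    x0,y0=int(seed[0])-r,int(seed[1])-r; w=img[y0:y0+2*r,x0:x0+2*r]
    k=4; w=cv2.resize(w,None,fx=k,fy=k,interpolation=cv2.INTER_CUBIC)
    g=cv2.cvtColor(w,cv2.COLOR_BGR2GRAY); sp=w.max(2).astype(int)-w.min(2)
    m=((g>=lo)&(g<=hi)&(sp<sat)).astype(np.uint8)
    m=cv2.morphologyEx(m,cv2.MORPH_CLOSE,np.ones((7,7)))
    if op: m=cv2.morphologyEx(m,cv2.MORPH_OPEN,cv2.getStructuringElement(cv2.MORPH_ELLIPSE,(op,op)))
    cs=cv2.findContours(m,cv2.RETR_EXTERNAL,cv2.CHAIN_APPROX_NONE)[0]
    sc=(np.array(seed)-[x0,y0]+.5)*k-.5
    c=max(cs,key=lambda c:(cv2.pointPolygonTest(c,tuple(map(float,sc)),False)>0,cv2.contourArea(c)))
    M=cv2.moments(cv2.convexHull(c)); e=cv2.fitEllipse(cv2.convexHull(c)); f=lambda p:(np.array(p)+.5)/k-.5+[x0,y0]
    return f([M["m10"]/M["m00"],M["m01"]/M["m00"]]),f(e[0]),np.array(e[1])/k,cv2.boundingRect(c)
E
python3 - <<'E'
from h import *
T,S=np.load("top0.npz"),np.load("side0.npz"); T,S=dict(T),dict(S)
t=blob(T["color"],(234,253),0,138); s=blob(S["color"],(227,236),0,165)
print("cover",t,s); X,e=tri(T,t[0],S,s[0]); print(X,e,plane(T,t[0],18),plane(S,s[0],18))
for lt,ls in((125,140),(135,150)):
    t=blob(T["color"],(386,188),lt,255,r=16,op=9); s=blob(S["color"],(390.5,274),ls,255,r=16,sat=18,op=13)
    print("disc",t,s); X,e=tri(T,t[1],S,s[1]); print(X,e)
print(T["color"][184:194,378:396].max(2)); print(S["color"][266:286,378:402].max(2))
E
```

```text
cover (array([233.63249126, 252.67258718]), array([233.61082268, 252.65785408]), array([18.42761612, 19.60383224]), (81, 83, 78, 75)) (array([226.02304667, 236.93148108]), array([226.06879044, 236.85160637]), array([22.81677055, 24.65383339]), (73, 78, 90, 96))
[479.07754866 228.37837528  18.33317497] 0.8430290107482816 [479.51000216 228.29575535  18.        ] [478.77462142 228.77763603  18.        ]
disc (array([385.40879249, 188.34898099]), array([385.45864296, 188.35042381]), array([8.74234581, 9.77181816]), (45, 50, 37, 35)) (array([389.41914252, 268.47204157]), array([389.40711689, 267.44194698]), array([24.65784454, 35.27993393]), (0, 0, 128, 94))
[ 610.59598984 -174.72543022  235.91691411] 1.1859283060660506
disc (array([385.45185811, 188.37668919]), array([385.48341179, 188.37525368]), array([8.08047199, 9.00840187]), (46, 51, 35, 33)) (array([389.38621018, 268.16347868]), array([389.34546089, 267.28274918]), array([24.52405167, 34.99686432]), (0, 0, 128, 94))
[ 610.42169749 -174.65130216  236.38295968] 1.1928463784209642
[[ 27  54  75  99 107 116 123 129 126 112  94  65  37 
[... 2017 characters left out ...]
82  92  96  91  99 118 130 128 136 151 158 162 165 165 165 162 153
  170 216 208 134 128 195]
 [ 76  83  88  90  93 111 138 146 145 142 138 140 148 157 159 167 154 134
  155 210 205 145  95  94]
 [ 79  84  88  90  96 124 142 156 164 160 132 127 143 172 178 191 171 122
  145 192 193 150  93  53]
 [ 80  79  85  91 102 122 139 148 158 163 125 123 151 191 207 212 205 130
  143 173 182 172 130  64]
 [ 78  66  70  84 102 124 133 139 150 157 129 126 156 189 200 209 200 122
  139 160 170 180 165  86]
 [ 74  61  62  71 102 131 151 150 145 140 124 126 159 179 189 194 190 123
  135 139 150 166 154  80]
 [ 62  56  63  68 100 139 175 174 150 122 120 126 156 171 178 181 178 114
  123 115 118 132 122  61]]
```

```bash
python3 - <<'E'
from h import *
T,S=dict(np.load("top0.npz")),dict(np.load("side0.npz"))
for lt,(ls,hs) in((80,(150,182)),(95,(158,178)),(110,(162,175))):
    t=blob(T["color"],(386,188),lt,255,r=12,op=25); s=blob(S["color"],(390.5,274),ls,hs,r=16,sat=18,op=25)
    X,e=tri(T,t[1],S,s[1]); print("disc",t[1:3],s[1:3],X,e)
    for z in(214,224,234): print(z,plane(T,t[1],z),plane(S,s[1],z), 29*393.2/np.linalg.norm(T["R"]@X+T["t"]),29*426.5/np.linalg.norm(S["R"]@X+S["t"]))
from cell import robot
# grasp feasibility: closing directions
import math
def rot(a):
    a=math.radians(a); y=np.array([math.cos(a),math.sin(a),0]); z=np.array([0,0,-1.]); return np.c_[np.cross(y,z),y,z]
for a in range(0,360,15):
    q=robot.ik([479,228.5,30],rot(a)); q2=robot.ik([611,-174.5,250],rot(a))
    print(a,None if q is None else np.round(q),None if q2 is None else np.round(q2))
for n,p,z in(("gauge",(288,262),27),("knob",(250,206),42),("tape",(209,212),13),("pink1",(225,285),36),("pink2",(256,302),36),("pink3",(283,217),36),("pliers",(180,270),12),("stem",(275,268),10)): print(n,plane(T,p,z).round())
E
```

```text
disc (array([385.2170248 , 188.47363377]), array([11.20379734, 12.50063133])) (array([390.64056778, 274.04371643]), array([11.32853413, 15.67347908])) [ 613.87420235 -178.48955352  219.80933332] 0.5202738570733395
214 [ 615.03630885 -179.99742517  214.        ] [ 617.97339218 -175.70665234  214.        ] 11.07591232785874 16.27769116164246
224 [ 612.62809863 -177.15953472  224.        ] [ 611.38625938 -180.6255843   224.        ] 11.07591232785874 16.27769116164246
234 [ 610.21988841 -174.32164427  234.        ] [ 604.79912659 -185.54451626  234.        ] 11.07591232785874 16.27769116164246
disc (array([385.27880859, 188.36108303]), array([10.29819107, 11.49587059])) (array([390.66155052, 273.8644352 ]), array([10.62607574, 15.2721653 ])) [ 613.95739561 -178.48084014  220.28147387] 0.3204968496210668
214 [ 615.32602181 -180.17792062  214.        ] [ 618.26610719 -175.43406201  214.        ] 11.080496734707944 16.284529118791205
224 [ 612.91482662 -177.33817049  224.        ] [ 611.67403697 -180.35759194  224.        ] 11.080496734707944 16.284529118791205
234 [ 610.50363143 -174.4984
[... 2098 characters left out ...]
   37. -101.] [-27.  38.  66.  91. -36.  74. -61.]
270 [-53.  35.  31. 117. -30.  35. -92.] [-27.  38.  66.  91. -36.  74. -45.]
285 [-52.  35.  29. 117. -28.  35. -79.] [-27.  39.  67.  91. -37.  75. -30.]
300 [-51.  35.  27. 117. -27.  35. -65.] [-27.  39.  67.  91. -37.  75. -15.]
315 [-50.  35.  27. 117. -27.  35. -50.] [-27.  39.  67.  91. -37.  75.  -0.]
330 [-51.  35.  27. 117. -27.  35. -35.] [-27.  38.  66.  91. -36.  74.  14.]
345 [-49.  34.  25. 117. -25.  34. -22.] [-27.  38.  65.  91. -36.  74.  29.]
gauge [447.  69.  27.]
knob [614. 176.  42.]
tape [605. 303.  13.]
pink1 [386. 251.  36.]
pink2 [336. 163.  36.]
pink3 [579.  80.  36.]
pliers [434. 387.  12.]
stem [432. 107.  10.]
```

Measured: the cover is at (479,228) with its mid-height at 18 mm, as expected. The filter's top disc is at (613.8,-178.5,220), so home is at z≈196, within 190–210. I'll pick the cover now.

```bash
cat >> h.py <<'E'
def rot(a):
    a=np.radians(a); y=np.array([np.cos(a),np.sin(a),0]); z=np.array([0,0,-1.]); return np.c_[np.cross(y,z),y,z]
E
python3 - <<'E'
from h import *
from cell import robot, viewer, effector
R=rot(90)
robot.move_to([479.1,228.4,130],R)
robot.line_to([479.1,228.4,21],feed=100,until_force=8)
print(robot.current_ee_pos(),robot.current_force())
effector.gripper_to(0.0,f_grip=35)
print("gap",robot.current_finger_gap()*92,robot.current_grasp_force(),robot.current_force())
robot.line_to([479.1,228.4,330],feed=150)
print("gap",robot.current_finger_gap()*92,robot.current_grasp_force(),robot.current_force(),robot.current_t())
robot.move_to([613.8,-178.5,300],R)
print(robot.current_ee_pos(),robot.current_joint_positions(),robot.current_t())
for n in("side","top"):
    s=viewer.snapshot(n); cv2.imwrite(f"pics/{n}1.png",s["color"]); np.savez(n+"1.npz",**s)
t,s=cv2.imread("pics/top1.png"),cv2.imread("pics/side1.png")
c=lambda im,x,y:cv2.resize(im[y-75:y+75,x-50:x+50],(400,600),interpolation=cv2.INTER_CUBIC)
cv2.imwrite("pics/c1.png",np.hstack([c(t,385,185),c(s,390,240)]))
E
```

```text
[479.50149368 228.60339375  21.53158667] [0.60175417 0.1858535  0.26011325]
gap 52.48683715118684 35.00021921408916 [0.02178385 0.4347589  0.19909148]
gap 52.21828363832678 34.99987069029885 [ 0.37628621 -0.13453358 -1.19326654] 6.0417
[ 614.22218483 -176.64212876  299.99615276] [ -5.51934981  25.05095927  25.5368607   84.69422463 -11.08265507
  72.75710177 111.33627383] 7.625
```

View pics/c1.png

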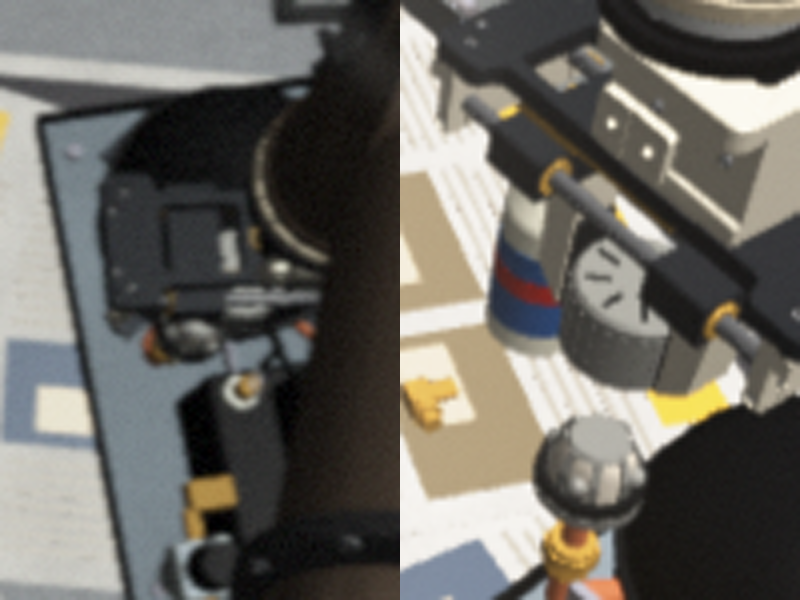

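The cover is held upright in the jaws (gap 52 mm) above the filter. The arm hides it from the top camera, but the side camera sees it. I'll let the arm settle, compare cover and filter in the side view, then lower the cover while watching the lateral force.

```bash
python3 - <<'E'
from h import *
from cell import robot, viewer
robot.wait(0.4); f0=robot.current_force(); print(robot.current_ee_pos(),f0)
for z in(262,252,246,242,238,234):
    hit=robot.line_to([613.8,-178.5,z],feed=25,until_force=6)
    robot.wait(0.25)
    print(z,hit,robot.current_ee_pos().round(2),(robot.current_force()-f0).round(2),robot.current_torque().round(2))
    if z==252:
        s=viewer.snapshot("side"); np.savez("side2.npz",**s); cv2.imwrite("pics/c2.png",cv2.resize(s["color"][200:320,330:450],(600,600),interpolation=cv2.INTER_CUBIC)); p=robot.current_ee_pos(); print(proj(s,[p[0],p[1],p[2]-21.5+36]),proj(s,[p[0],p[1],p[2]-21.5]),proj(s,[613.8,-178.5,220.3]))
    if hit: break
print(robot.current_t(),robot.current_finger_gap()*92)
E
```

```text
[ 613.82661512 -178.34759007  300.0328101 ] [-0.09556168  0.4065428  -0.40243231]
262 False [ 613.83 -178.52  262.06] [-0.06  0.06  0.44] [0.09 0.03 0.03]
252 False [ 613.89 -178.55  252.18] [ 0.23 -0.81 -0.7 ] [-0.    0.04  0.03]
[395.19225417 256.46283391] [391.53113673 270.1629332 ] [390.50805977 273.92870559]
246 False [ 613.88 -178.54  246.13] [ 0.15 -0.31  0.11] [0.03 0.   0.08]
242 False [ 613.84 -178.49  242.08] [ 0.05 -0.67 -0.2 ] [-0.01 -0.01  0.02]
238 False [ 613.84 -178.52  238.04] [ 1.31 -0.72 -0.24] [-0.03 -0.    0.  ]
234 False [ 613.83 -178.51  234.05] [-0.11 -0.23 -0.7 ] [ 0.04  0.04 -0.03]
13.2083 52.51706202030411
```

View pics/c2.png

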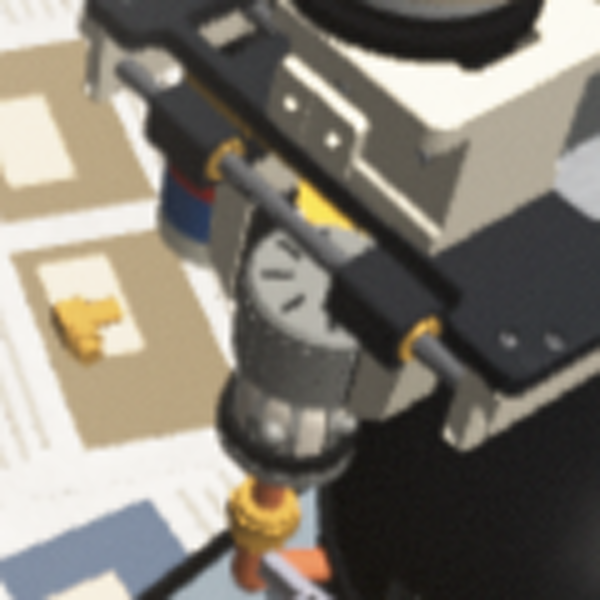

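Cover and filter line up in the side view: their axes are at about x 309 and 286 in the crop, within 1 mm of the prediction. Now I'll press down in 1 mm steps.

```bash
python3 - <<'E'
from h import *
from cell import robot, viewer
z=233.
while z>=219:
    robot.line_to([613.8,-178.5,z],feed=15); robot.wait(0.15)
    f=robot.current_force()
    print(z,robot.current_ee_pos().round(2),f.round(1),robot.current_torque().round(2))
    if abs(f[2])>25 or np.hypot(*f[:2])>12: break
    z-=1
print(robot.current_t(),robot.current_finger_gap()*92)
E
```

```text
233.0 [ 613.84 -178.51  233.03] [-0.1  0.6 -1.1] [-0.    0.08 -0.03]
232.0 [ 613.8  -178.51  232.  ] [ 0.1  0.3 -0.4] [ 0.06 -0.03 -0.  ]
231.0 [ 613.8  -178.49  231.  ] [ 0.1  0.1 -1.1] [ 0.02 -0.03  0.04]
230.0 [ 613.8  -178.56  230.07] [0.5 0.6 1. ] [-0.02  0.1  -0.03]
229.0 [ 613.85 -178.58  229.33] [-2.2 -0.7  3.4] [ 0.07  0.46 -0.03]
228.0 [ 613.88 -178.61  228.69] [-3.   0.4  7.8] [ 0.2   0.72 -0.04]
227.0 [ 613.92 -178.69  227.83] [-2.7 -0.1  9.2] [0.1  0.75 0.02]
226.0 [ 613.84 -178.61  226.43] [-2.   0.6  5.4] [ 0.12  0.51 -0.  ]
225.0 [ 613.53 -178.51  224.8 ] [-2.6 -0.3  2.3] [ 0.01  0.55 -0.02]
224.0 [ 613.63 -178.45  223.66] [-1.  -0.8 -0.1] [-0.08  0.38 -0.03]
223.0 [ 613.7  -178.48  222.71] [-1.9 -1.5 -2.5] [-0.18  0.34  0.  ]
222.0 [ 613.39 -178.35  221.34] [-2.1 -1.2 -7.3] [-0.15  0.27 -0.04]
221.0 [ 613.51 -178.36  220.49] [ -2.   -1.3 -11.3] [-0.13  0.29  0.02]
220.0 [ 613.52 -178.48  219.75] [ -2.8  -1.  -10.3] [-0.2   0.68  0.03]
219.0 [ 613.65 -178.47  219.1 ] [-4.6 -0.1 -7.1] [-0.    1.07  0.02]
19.2083 52.63849719758536
```

Contact came at TCP 230.5, and the snap pull came near 221, so home should be at about 217.5. I'll continue to the hard stop.

```bash
python3 - <<'E'
from h import *
from cell import robot, viewer, effector
z=218.5
while z>=211:
    robot.line_to([613.3,-178.5,z],feed=10); robot.wait(0.2)
    f=np.mean([robot.current_force() for _ in range(3)],0)
    print(z,robot.current_ee_pos().round(2),f.round(1),robot.current_torque().round(2))
    if f[2]>22 or np.hypot(*f[:2])>14: break
    z-=.5
print(robot.current_t(),robot.current_finger_gap()*92)
s=viewer.snapshot("side"); cv2.imwrite("pics/c3.png",cv2.resize(s["color"][200:320,330:450],(600,600),interpolation=cv2.INTER_CUBIC))
E
```

```text
218.5 [ 613.61 -178.48  218.8 ] [-3.8 -0.7 -3.5] [0.09 0.79 0.04]
218.0 [ 613.63 -178.49  218.31] [-3.6  0.6  1. ] [0.22 0.71 0.  ]
217.5 [ 613.63 -178.51  217.82] [-2.5  1.3  4.4] [ 0.25  0.64 -0.03]
217.0 [ 613.65 -178.5   217.3 ] [-2.8  0.8  5.3] [0.33 0.64 0.03]
216.5 [ 613.64 -178.48  216.9 ] [-3.2  0.8  5.1] [0.27 0.72 0.  ]
216.0 [ 613.65 -178.54  216.51] [-3.1  1.3  6.2] [0.38 0.74 0.02]
215.5 [ 613.67 -178.51  216.08] [-3.6  3.   7.2] [ 0.39  0.82 -0.04]
215.0 [ 613.7  -178.5   215.93] [-5.   1.   9.6] [0.48 0.98 0.01]
214.5 [ 613.72 -178.51  215.83] [-5.9  2.2 12.5] [0.54 1.29 0.02]
214.0 [ 613.72 -178.53  215.7 ] [-6.6  3.  17. ] [ 0.73  1.52 -0.01]
213.5 [ 613.73 -178.55  215.65] [-7.6  2.9 20. ] [0.83 1.82 0.01]
213.0 [ 613.76 -178.59  215.58] [-9.3  4.4 23.1] [ 0.91  2.12 -0.03]
24.6083 52.86949912676865
```

View pics/c3.png

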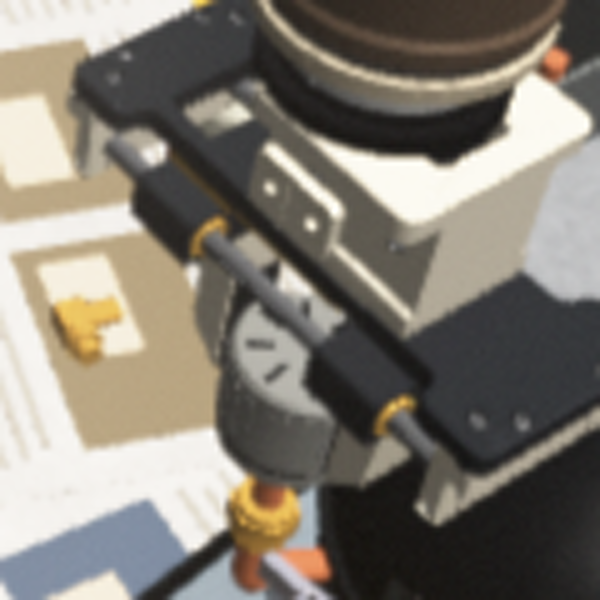

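The cover is on its seat. The ring engages at TCP ≈219.9, the force rises at about 2 N/mm to ~9 N at 215.9 (4 mm of squash), then it stiffens hard at the stop. The picture shows the cover upright and covering the whole base. I'll check that the hold is steady and hand in.

```bash
python3 - <<'E'
from cell import robot, job_done
for _ in range(3):
    robot.wait(0.5); print(robot.current_ee_pos().round(2),robot.current_force().round(1),robot.current_finger_gap()*92,robot.current_grasp_force())
f=robot.current_force()[2]
if 14<f<35: print(job_done())
E
```

```text
[ 613.76 -178.55  215.55] [-9.2  3.  22.3] 52.4689543456849 35.00405905266234
[ 613.76 -178.55  215.53] [-9.   4.  22.8] 52.277430877256826 35.00396737963456
[ 613.76 -178.57  215.55] [-9.3  4.3 22.6] 52.444527259438644 35.00405313949159
the job is handed in; nothing more can be done
None
```

The cover is snapped over the tongues and pressed to the hard stop on the squashed ring, with the gripper still holding it down at about 23 N, and the job is handed in (verdict not shown to me).

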